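# Clamp the loose adapter in the free cam station

### The arm

A 7-joint arm with a two-finger parallel gripper is mounted at the origin on a cart in front of the work surface, level with it; the furniture and walls round the work are solid. World frame = base frame: x ahead of the robot, y to its left, z up, the work surface at z = 0. Lengths are in mm, angles in rad, forces in N, time in s.
With the tool pointing down it reaches from about 425 to 925 mm from the base axis. Payload 6.8 kg.
Tool frame: the origin (TCP) lies between the finger pads; the fingertips stand 22 mm ahead of it and the grasp point (between the pads) lies 3 mm ahead of it; z points along the fingers, y is the line along which they close (so a half turn about z gives the same grasp; the last joint's range is limited). The gripper opens to 85 mm and grips with 20 to 120 N. Pads are 22 mm wide; open, the fingers measure 114 mm over their backs; the gripper's body (76 mm by 85 mm) begins 54 mm behind the grasp point. The pads swing forward as they close: fully open they stand 13 mm farther back than shut.
Start: joints at [0.992, 0.477, 0.022, 1.555, -0.011, 1.109, -0.083], TCP at [306.191, -601.577, 218.408] pointing down, gripper open.
Joint ranges: [-2.96, 2.96], [-0.34, 2.1], [-1.41, 1.46], [0.24, 2.44], [-1.37, 4.51], [0.17, 1.92], [-2.96, 2.96]. Speed limits (rad/s): [2.39, 2.39, 3.14, 3.14, 3.14, 3.14, 3.14].

### API

Orientations are given as a rotation vector (axis times angle).
In Python, from plant import manip gives the robot as it stands.
- The arm moves only by the tool step_arm, never from a script. Its argument "increments" is a list of rows, each an object of numbers: "x", "y", "z": the shift along the tool's x, y, z in cm; "rx", "ry", "rz": the turn, a rotation vector about the tool's x, y, z in rad; "gripper": the opening, from 0 (shut) to 1 (fully open). In form: [{"x": .., "y": .., "z": .., "rx": .., "ry": .., "rz": .., "gripper": ..}, ...]. A call has 1 to 12 rows; each row shifts and turns the commanded pose from where the row before left it, along the tool's axes as they then stand; what a row does not reach is not made up. A row lasts 1/8 s, in which the tool goes at most 62.5 mm and 10.7 degrees, less where a joint would pass 70% of its speed; a pose out of reach is approached as far as the arm can. A call is refused whole if a number of a shift passes 6.25 or a number of a turn 0.188, either way. A call with a gripper value outside its range is refused whole. The fingers move at their own pace and stop on an object; "squeeze" is the grip in N (left out, the last holds). Time passes only in rows, so rows that do not move let the fingers close. It gives the time, the measured TCP pose, the force, the opening and the grip force at its end, in the units of the state.
- manip.sense(): the state, without advancing time (a new reading comes with each control period).
- manip.get_image(name): name is "side" or "top" or "wrist"; returns the picture (400x640x3 uint8, blue, green, red); there is no depth.
- manip.camera_params(name): a dict with "fx", "fy", "cx", "cy" (pixels), "k1" (the pictures are not rectified: a ray, as slopes to the right and down, at radius r is drawn at 1 + k1 r^2 times it, then the intrinsics apply), "rvec" (rotation vector, rad) and "tvec" (3), from world to camera coordinates, as OpenCV has them; the wrist camera has in their place "hand_eye" (4x4, takes a point from camera to tool coordinates, whose origin is the TCP and whose axes are the flange's). Camera axes: x right, y down, z forward; pixel columns grow to the right and rows downward; lengths in mm; the calibration is good to about 2 mm. A picture is of the moment at which its call begins: read the wrist's pose just before it. camera_params takes no time and is no camera call.
- manip.close_job(): hands the job in; it is judged then, once.
Trained networks look in the newest picture that a camera, given by its name, has taken for a name from the list of things; names that differ only in an ending like _2 or _b are one class to them, and where a whole thing is asked for, a point or a joint stands for the part that bears it (a point fixed in the world has none). Each returns a list of dicts, best first, with "confidence" (0 to 1); they miss things now and then, are a little off and sometimes report something else, mostly with a low value. They report only what shows in the picture. A call takes as long as a camera call.
- manip.boxes_of(target, camera): "point" ([column, row] as shares, 0 to 1, of the picture: columns of its width, rows of its height, amid what is visible of it).
- manip.landmark_of(target, camera): "point" ([column, row] as shares, 0 to 1, of the picture: columns of its width, rows of its height: a listed point, or the origin of a listed thing).
The state is a dict: "t": time; "q": joint angles; "dq": joint speeds; "joint_torque": joint torques, N m; "eef_pos": TCP position; "eef_rot": TCP orientation; "ft_force": force on the tool from outside, world axes, zero at the start; "ft_torque": the same for the moment, N m; "gripper_width": opening from 0.0 (shut) to 1.0 (fully open); "gripper_force": force on a finger pad.
Only numpy, scipy, OpenCV 4.12 (cv2) and the standard library are available. Lean on these libraries where they do the work, as an engineer would, in place of code of your own. Each camera call takes 0.05 s, during which the arm holds its last target. There are 200 camera calls.

### The job

Stand the loose injector adapter upright on the plate in the one empty station of the clamp rail and let go of it, then turn that station's knob clockwise until you feel its cam squeeze the adapter against the sprung V-block with about 12 N - snug, never more than 25 N - and let go of the knob. Do not brush the neighbouring knobs or adapters, and leave the other things on the bench alone.

Things in the scene. Friction and masses are not known exactly. Their poses are not given: they have to be found in the camera images.
- adapter_center (a point): Centre (half-way up) of the loose injector adapter: a plain grey metal turned part with a dark ring round it, 20 mm in diameter (body radius 10.1 mm), 35 mm tall, about 30 g, lightly oiled (slippery). It stands upright on the bench to the left of the clamp rail; z of this point points up along its axis. Grasp round its upper half from above.
- adapter: The same loose adapter; origin at the centre of its underside.
- rail: Clamp rail: dark steel plate 132 x 236 x 8 mm lying on the bench, carrying four alike cam-clamp stations side by side, 56 mm apart, in mixed order; three hold an adapter, one is empty. Origin under its centre; x points away from the robot across the row, y to the left along it.
- station_a: The EMPTY station. Origin: pocket centre on top of the plate, 8 mm above the bench, x towards the V-block (as the rail's). The adapter stands on the plate between cam (-x side) and V-block (+x side). With the knob as found its axis can stand from x = -6 mm up to where it meets the V-block; x = -4.5 mm, y = 0 clears both. It need not touch the V-block: the cam pushes it home.
- vee_nominal (a point): Where the adapter's axis would stand, touching the V-block at its nominal rest (5 mm above the plate, in the pocket). The polished V-block (120 degrees, 24 mm wide, top 9 mm above the plate) yields to +x on a spring, 10 N per mm, at most 8 mm. Its true rest is off by up to 2.5 mm either way in x and is NOT measured: the bite must be felt. Behind it at x = 25 to 47 mm is a block 23 mm high.
- cam_axis (a point): Point on the empty station's knob axis, at x = -35.6 mm, y = -9 mm in the station's frame. The polished cam is a disc of radius 24 mm, its centre 10 mm off this axis, 2 to 10 mm above the plate. Its face towards the pocket lies at x = -11.6 mm + 10 mm * sin(knob angle - 0.8) in the station's frame.
- knob_a (a joint): Empty station's knob, rad, 0 to 2.0, grows clockwise seen from above, found at 0 to 0.2 (open). At 0 its bar points 0.8 rad anticlockwise of the station's x. The cam bites at 0.7 to 1.2 (unmeasured V-block); 0.15 to 0.2 past it gives about 12 N. Friction 0.2 N m, so it stays where left; each newton of squeeze adds about 0.011 N m * cos(angle - 0.8) to the torque.
- knob_a_grip (a point): Centre of the grip bar of the empty station's knob: a black bar 34 mm long (point x), 12 mm thick (point y), 24 mm high, on the knob axis; this point is 62 mm above the bench, the bar's top is 74 mm above it. Pinch the bar across its thickness from above with the fingers only a little open: fully open fingers would hit the next knobs.
- station_b: A neighbouring station, the same as the empty one (same origin and axes) but with an adapter (about 20 mm across, up to 35 mm tall) already clamped at its origin. Leave alone.
- knob_b_grip (a point): Centre of the grip bar of neighbouring station b's knob, same bar (34 mm along point x, 12 mm along point y, 24 mm high). Do not brush.
- knob_b_edge (a point): The end of that bar, 17 mm from its axis along the bar.
- station_c: A neighbouring station, the same as the empty one (same origin and axes) but with an adapter (about 20 mm across, up to 35 mm tall) already clamped at its origin. Leave alone.
- knob_c_grip (a point): Centre of the grip bar of neighbouring station c's knob, same bar (34 mm along point x, 12 mm along point y, 24 mm high). Do not brush.
- knob_c_edge (a point): The end of that bar, 17 mm from its axis along the bar.
- station_d: A neighbouring station, the same as the empty one (same origin and axes) but with an adapter (about 20 mm across, up to 35 mm tall) already clamped at its origin. Leave alone.
- knob_d_grip (a point): Centre of the grip bar of neighbouring station d's knob, same bar (34 mm along point x, 12 mm along point y, 24 mm high). Do not brush.
- knob_d_edge (a point): The end of that bar, 17 mm from its axis along the bar.
- pot: Bystander: white grease pot with a blue lid, 58 mm across, 73 mm tall, behind the rail; origin under its centre.
- spanner: Bystander: spanner 162 mm long lying behind the rail; origin under its centre.
- screwdriver_red: Bystander: screwdriver with a red handle, 137 mm long, lying to the right of the rail; origin under its centre.

How it is judged (in metres and radians):
On the way, in this order (a step that is already met when the one before it is completed fails the run):
1. the adapter stands upright and released in the empty pocket, not yet squeezed by the cam (x of adapter_center in the frame of station_a between -0.011 and 0.009 m and y of adapter_center in the frame of station_a between -0.005 and 0.005 m and z of adapter_center in the frame of station_a between 0.0145 and 0.0205 m and angle between adapter_center's own z axis and vertical below 0.1 rad and contact force between the fingers and adapter below 0.3 N and contact force between knob_a and adapter below 2 N), for 0.2 s.
2. the knob's cam squeezes the adapter with 6 to 18 N (x of adapter_center in the frame of station_a between -0.011 and 0.009 m and y of adapter_center in the frame of station_a between -0.005 and 0.005 m and z of adapter_center in the frame of station_a between 0.0145 and 0.0205 m and angle between adapter_center's own z axis and vertical below 0.1 rad and contact force between knob_a and adapter between 6 and 18 N), for 0.2 s.
At the end, for the whole second after the job is handed in: The adapter stands upright (within 0.1 rad) on the plate of the empty station, within 5 mm of the station's centre line and between cam and V-block (x -11 to +9 mm from the station origin), at rest, squeezed by the cam with 6 to 18 N; fingers off adapter and knob (all of step 2 and contact force between the fingers and adapter below 0.3 N and contact force between the fingers and knob_a below 0.3 N and linear speed of adapter below 0.01 m/s); the robot touches nothing.
It fails at once if the cam presses the adapter with more than 25 N (contact force between knob_a and adapter above 25 N).
It fails at once if neighbouring station b (knob, cam, adapter, backstop) is brushed with more than 3 N by the robot or the carried adapter, or its knob is shifted (contact force between any of the fingers, the arm, adapter and station_b above 3 N or distance of knob_b_edge from where it was at the start of the episode above 0.003 m).
It fails at once if neighbouring station c (knob, cam, adapter, backstop) is brushed with more than 3 N by the robot or the carried adapter, or its knob is shifted (contact force between any of the fingers, the arm, adapter and station_c above 3 N or distance of knob_c_edge from where it was at the start of the episode above 0.003 m).
It fails at once if neighbouring station d (knob, cam, adapter, backstop) is brushed with more than 3 N by the robot or the carried adapter, or its knob is shifted (contact force between any of the fingers, the arm, adapter and station_d above 3 N or distance of knob_d_edge from where it was at the start of the episode above 0.003 m).
It fails at once if a bystander (grease pot, spanner, red screwdriver) is shifted by more than 15 mm (distance of any of pot, spanner, screwdriver_red from where it was at the start of the episode above 0.015 m).
It also fails if it takes over 72 s, if anything falls off the work surface, if the arm or the gripper's body presses on something with over 40 N, if the wrist force passes 120 N, or if a joint passes its speed limit or range.

## Working session

There is one attempt and no reset: what is moved stays moved. The work goes in short steps, Python scripts to look and compute and a tool call to move; the robot and the scene stay as the last step left them, time stands still between calls to the robot, and variables do not carry over. Pictures are saved under pics/ and viewed, at most 10 in all, crops included, and the job is handed in when it is done.

Besides the shell and the picture viewer there is one more tool, called after ">>>" as a command line: name --argument value ..., lists and objects as JSON in quotes. step_arm: Moves the arm, as the interface text tells. Its arguments: {"type":"object","properties":{"increments":{"type":"array","items":{"type":"object","properties":{"x":{"type":"number"},"y":{"type":"number"},"z":{"type":"number"},"rx":{"type":"number"},"ry":{"type":"number"},"rz":{"type":"number"},"gripper":{"type":"number"}}}},"squeeze":{"type":"number"}},"required":["increments"]}

```bash
mkdir -p pics; ls
cat > h.py <<'E'
import numpy as np, cv2
from plant import manip
from scipy.spatial.transform import Rotation as R
def cam(name, s=None):
    p=manip.camera_params(name)
    K=(p["fx"],p["fy"],p["cx"],p["cy"],p["k1"])
    if "hand_eye" in p:
        s=s or manip.sense()
        T=np.eye(4);T[:3,:3]=R.from_rotvec(s["eef_rot"]).as_matrix();T[:3,3]=s["eef_pos"]
        T=T@np.array(p["hand_eye"]); return K,T[:3,:3],T[:3,3]
    r=R.from_rotvec(np.ravel(p["rvec"])).as_matrix()
    return K,r.T,-r.T@np.ravel(p["tvec"])
def ray(c,uv):
    (fx,fy,cx,cy,k1),r,o=c
    d=np.array([(uv[0]-cx)/fx,(uv[1]-cy)/fy]);x=d.copy()
    for _ in range(20): x=d/(1+k1*(x@x))
    v=r@np.array([x[0],x[1],1.]);return o,v/np.linalg.norm(v)
def px(p): return np.array(p)*[640,400]
def atz(c,uv,z):
    o,v=ray(c,uv);return o+v*(z-o[2])/v[2]
def tri(rays):
    A=sum(np.eye(3)-np.outer(v,v) for o,v in rays);b=sum((np.eye(3)-np.outer(v,v))@o for o,v in rays)
    P=np.linalg.solve(A,b);return P,[float(np.linalg.norm(np.cross(P-o,v))) for o,v in rays]
def proj(c,P):
    (fx,fy,cx,cy,k1),r,o=c
    q=r.T@(np.array(P,float)-o);x=q[:2]/q[2];x=x*(1+k1*(x@x));return np.array([fx*x[0]+cx,fy*x[1]+cy])
E
python3 - <<'E'
from h import *
s=manip.sense();print(s)
for n in("side","top"):
    im=manip.get_image(n);cv2.imwrite(f"pics/{n}0.png",im)
    c=cam(n);print(n,c)
    for t in("adapter_center","rail","station_a","knob_a_grip","station_b","knob_b_grip","vee_nominal","cam_axis","pot","spanner","screwdriver_red"):
        L=manip.landmark_of(t,n)
        print(t,[(np.round(px(d["point"]),1).tolist(),round(d["confidence"],2)) for d in L[:5]])
print(manip.camera_params("wrist"))
E
```

```text
pics
{'t': 0.0, 'q': array([ 0.99191703,  0.47780483,  0.02232041,  1.55647301, -0.01152074,
        1.10928427, -0.08312163]), 'dq': array([ 0.00181362,  0.00045441,  0.00177008, -0.00138015, -0.00014041,
        0.00074592,  0.00101196]), 'joint_torque': array([-3.44581731e-04, -5.96443784e+01,  1.60806835e+00, -2.81195283e+01,
        1.25365428e-02,  9.16729448e-03, -2.01450001e-05]), 'eef_pos': array([ 305.8847224 , -601.01325872,  217.41307969]), 'eef_rot': array([-3.05324206e+00, -7.32288912e-01,  8.41205589e-04]), 'ft_force': array([-0.10378779, -0.08805081,  0.44091351]), 'ft_torque': array([ 0.01390726,  0.02877176, -0.05371166]), 'gripper_force': 0.0, 'gripper_width': 1.0008772347579629}
side ((444.4332575340405, 444.4332575340405, 317.1240712720845, 198.74152543124313, -0.012951235401130667), array([[-0.92919796, -0.1742004 ,  0.32595301],
       [-0.36892057,  0.48994423, -0.78984319],
       [-0.02210779, -0.85417145, -0.51952129]]), array([243.82213146, 948.24200317, 674.09398819]))
adapter_center [([319.4, 301.2], 0.73)]
rail []
station_a [([347.5, 212.8], 0.95), ([35
[... 1073 characters left out ...]
]
knob_b_grip [([376.8, 244.4], 0.71)]
vee_nominal [([352.4, 239.9], 0.95)]
cam_axis [([355.9, 252.2], 0.73), ([358.1, 248.3], 0.67)]
pot []
spanner []
screwdriver_red [([442.0, 272.3], 0.57), ([336.1, 252.7], 0.32)]
{'fx': 334.3088717606344, 'fy': 334.3088717606344, 'cx': 322.3400114427801, 'cy': 200.66727041630426, 'k1': -0.06244023390443358, 'hand_eye': array([[-3.65769827e-04, -9.45849061e-01, -3.24606562e-01,
         8.37408611e+01],
       [ 9.99999926e-01, -3.06224415e-04, -2.34523060e-04,
         1.14685881e+00],
       [ 1.22420961e-04, -3.24606624e-01,  9.45849103e-01,
        -1.55539623e+02],
       [ 0.00000000e+00,  0.00000000e+00,  0.00000000e+00,
         1.00000000e+00]])}
```

Run:
```python
from h import *
a=cv2.imread("pics/top0.png")[190:310,160:480];b=cv2.imread("pics/side0.png")[120:330,230:430]
cv2.imwrite("pics/c1.png",np.vstack([cv2.resize(a,(800,300),interpolation=3)]))
cv2.imwrite("pics/c2.png",cv2.resize(b,(570,598),interpolation=2))
T=cam("top");S=cam("side")
print("adapter",tri([ray(T,(198.2,264)),ray(S,(319.4,301.2))]))
print(atz(T,(198.2,264),17.5),atz(S,(319.4,301.2),17.5))
for u in((328.4,243.7),(350.8,237.9),(309.9,247.3),(370,233.6)):print("T",atz(T,u,8).round(1))
for u in((347.5,212.8),(354.6,195.8),(350.5,203.4),(347.2,223.1)):print("S",atz(S,u,8).round(1))
print("knobT",atz(T,(361.9,247.8),62),"vee",atz(T,(352.4,239.9),13),atz(S,(351.5,202.5),13))
print("knobS",atz(S,(364.3,184.3),62),atz(T,(442,272),10))
```

```text
adapter (array([496.15229083, 328.59531028,  20.58559416]), [3.938288181109661, 3.9382881811097663])
[492.4853659  328.10238412  17.5       ] [501.26364515 326.44665784  17.5       ]
T [546.7 -26.8   8. ]
T [562.4 -88.5   8. ]
T [537.   24.1   8. ]
T [ 574.  -141.4    8. ]
S [556.1 -23.5   8. ]
S [ 565.1 -116.3    8. ]
S [563.4 -72.5   8. ]
S [541.2  23.9   8. ]
knobT [ 531.81910601 -114.38102353   62.        ] vee [556.48641527 -92.5114057   13.        ] [559.8262264  -70.36244011  13.        ]
knobS [532.41656303 -98.44807445  62.        ] [ 468.69891709 -333.96518739   10.        ]
```

View pics/c1.png

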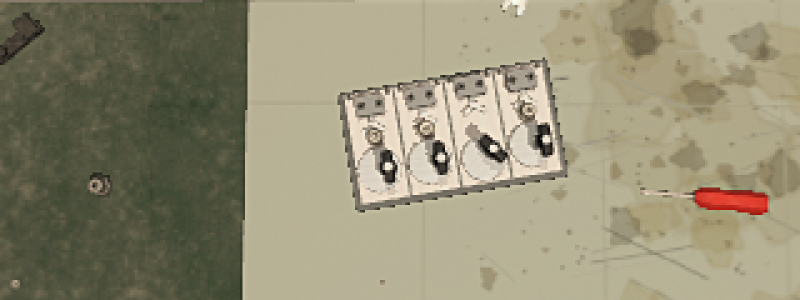

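View pics/c2.png

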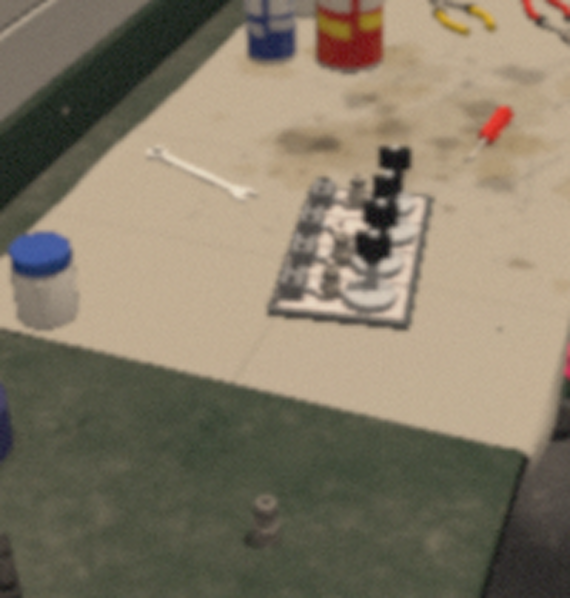

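The top view shows the empty station third from the left (knob about px (355,249)), with the bar angled. The adapter is on the green area at (198,264), and the side view agrees. I'll take closer wrist views next.

>>> step_arm --increments '[{"x": 3.56, "y": -3.24, "gripper": 0.5}, {"x": 3.56, "y": -3.24}, {"x": 3.56, "y": -3.24}, {"x": 3.56, "y": -3.24}, {"x": 3.56, "y": -3.24}, {"x": 3.56, "y": -3.24}, {"x": 3.56, "y": -3.24}, {"x": 3.56, "y": -3.24}, {"x": 3.56, "y": -3.24}, {"x": 3.56, "y": -3.24}, {"x": 3.56, "y": -3.24}, {"x": 3.56, "y": -3.24}]'

```text
schema error: expected keys x, y, z, rx, ry, rz, gripper
```

>>> step_arm --increments '[{"rz": 0.135}, {"rz": 0.135}, {}, {}]'

```text
schema error: expected keys x, y, z, rx, ry, rz, gripper
```

```bash
cat >> h.py <<'E'
def look(n,targets,tag):
    s=manip.sense();im=manip.get_image("wrist");cv2.imwrite(f"pics/{tag}.png",im)
    c=cam("wrist",s);out={}
    for t in targets:
        L=manip.landmark_of(t,"wrist");out[t]=[(px(d["point"]),d["confidence"]) for d in L]
    return s,c,im,out
def yaw(s):
    m=R.from_rotvec(s["eef_rot"]).as_matrix();return np.arctan2(m[1,0],m[0,0]),m
E
python3 - <<'E'
from h import *
s,c,im,o=look("w",["station_a","station_b","knob_a_grip","knob_b_grip","knob_b_edge","vee_nominal","cam_axis","rail"],"w1")
print(s["t"],s["eef_pos"],yaw(s)[0],s["gripper_width"],s["ft_force"],s["ft_torque"])
zz=dict(station_a=8,station_b=8,vee_nominal=13,cam_axis=8,rail=0)
for t in o:
  for u,cf in o[t]: print(t,u.round(1),round(cf,2),atz(c,u,zz.get(t,62)).round(1))
E
```

```text
1.2 [ 306.21513107 -601.55576033  218.39866749] 0.47081311302955364 1.0001545660353253 [ 0.26001219  0.55474414 -0.51889102] [ 3.68948476e-05 -5.42521819e-04 -1.60786354e-02]
```

View pics/w1.png

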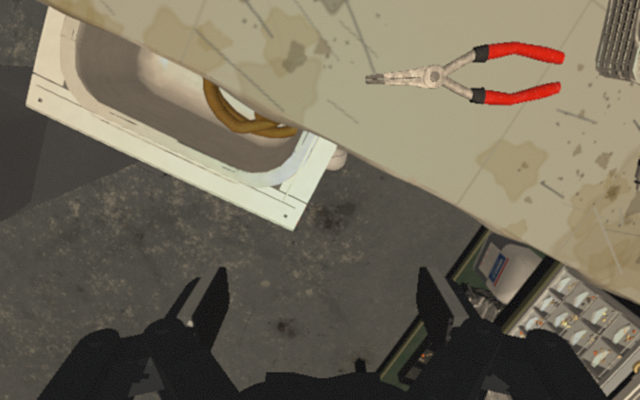

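The view is still at the start pose; moves need every key. The fingertips show at px (225,270) and (425,270).

>>> step_arm --increments '[{"x": 3.7, "y": -3.18, "z": 0, "rx": 0, "ry": 0, "rz": 0, "gripper": 0.5}, {"x": 3.7, "y": -3.18, "z": 0, "rx": 0, "ry": 0, "rz": 0, "gripper": 0.5}, {"x": 3.7, "y": -3.18, "z": 0, "rx": 0, "ry": 0, "rz": 0, "gripper": 0.5}, {"x": 3.7, "y": -3.18, "z": 0, "rx": 0, "ry": 0, "rz": 0, "gripper": 0.5}, {"x": 3.7, "y": -3.18, "z": 0, "rx": 0, "ry": 0, "rz": 0, "gripper": 0.5}, {"x": 3.7, "y": -3.18, "z": 0, "rx": 0, "ry": 0, "rz": 0, "gripper": 0.5}, {"x": 3.7, "y": -3.18, "z": 0, "rx": 0, "ry": 0, "rz": 0, "gripper": 0.5}, {"x": 3.7, "y": -3.18, "z": 0, "rx": 0, "ry": 0, "rz": 0, "gripper": 0.5}, {"x": 3.7, "y": -3.18, "z": 0, "rx": 0, "ry": 0, "rz": 0, "gripper": 0.5}, {"x": 3.7, "y": -3.18, "z": 0, "rx": 0, "ry": 0, "rz": 0, "gripper": 0.5}, {"x": 3.7, "y": -3.18, "z": 0, "rx": 0, "ry": 0, "rz": 0, "gripper": 0.5}, {"x": 3.7, "y": -3.18, "z": 0, "rx": 0, "ry": 0, "rz": 0, "gripper": 0.5}]'

```text
t: 3.15
eef_pos: [529.4, -58.7, 218.7]
eef_rot: [3.055, 0.732, 0.001]
ft_force: [0.1, 0.0, 0.7]
gripper_width: 0.498
gripper_force: 0.0
```

>>> step_arm --increments '[{"x": 0, "y": 0, "z": 0, "rx": 0, "ry": 0, "rz": 0.135, "gripper": 0.5}, {"x": 0, "y": 0, "z": 0, "rx": 0, "ry": 0, "rz": 0.135, "gripper": 0.5}, {"x": 0, "y": 0, "z": 0, "rx": 0, "ry": 0, "rz": 0, "gripper": 0.5}, {"x": 0, "y": 0, "z": 0, "rx": 0, "ry": 0, "rz": 0, "gripper": 0.5}]'

```text
t: 3.65
eef_pos: [528.8, -60.2, 218.5]
eef_rot: [3.125, 0.319, 0.0]
ft_force: [-0.7, -0.6, -0.1]
gripper_width: 0.504
gripper_force: 0.0
```

Run:
```python
from h import *
s,c,im,o=look("w",["station_a","knob_a_grip","knob_b_grip","knob_b_edge","vee_nominal","cam_axis","rail"],"w2")
print(s["t"],s["eef_pos"],yaw(s)[0],s["gripper_width"],s["ft_force"],s["ft_torque"])
zz=dict(station_a=8,station_b=8,vee_nominal=13,cam_axis=8,rail=0)
for t in o:
  for u,cf in o[t]: print(t,u.round(1),round(cf,2),atz(c,u,zz.get(t,62)).round(1))
```

```text
3.65 [528.80394557 -60.21126248 218.48883632] 0.20315047054379826 0.5040890417573551 [-0.66381636 -0.57854041 -0.05358167] [ 0.05244724 -0.02836502 -0.0096215 ]
station_a [249.6 136.5] 0.97 [544.9  23.1   8. ]
station_a [300.  135.7] 0.91 [556.6 -30.8   8. ]
station_a [397.9 140.3] 0.87 [ 573.4 -136.6    8. ]
station_a [350.4 136.6] 0.78 [566.7 -84.7   8. ]
knob_a_grip [414.4 190.3] 0.69 [ 535.2 -152.2   62. ]
knob_a_grip [360.8 185.8] 0.68 [529.  -99.4  62. ]
knob_b_grip [349.2 136.5] 0.61 [573.2 -77.6  62. ]
knob_b_grip [245.2 164.3] 0.38 [527.6  13.7  62. ]
knob_b_edge [422.1 168.3] 0.71 [ 557.9 -153.1   62. ]
vee_nominal [349.8 138.6] 0.91 [565.1 -84.   13. ]
cam_axis [356.3 171.9] 0.96 [ 529.5 -100.1    8. ]
cam_axis [303.3 165.3] 0.55 [524.9 -40.3   8. ]
rail [324.5 143.6] 0.87 [552.3 -58.9   0. ]
```

View pics/w2.png

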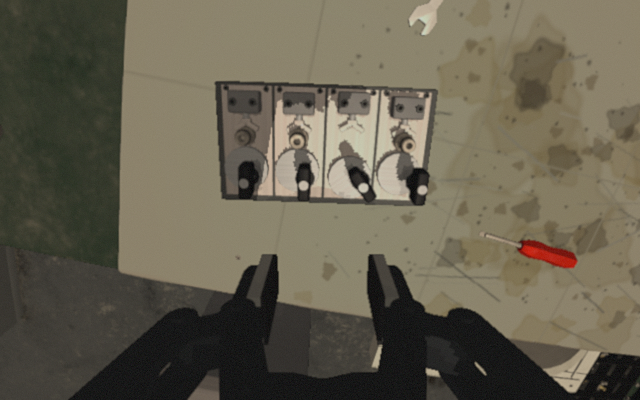

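The empty station is third from the left: pocket about px (350,137), knob bar about (361,186). Its neighbours are at x = 250, 300 and 398. Next I go to the adapter.

>>> step_arm --increments '[{"x": 0.47, "y": -4.75, "z": 0.5, "rx": 0, "ry": 0, "rz": 0, "gripper": 0.5}, {"x": 0.47, "y": -4.75, "z": 0.5, "rx": 0, "ry": 0, "rz": 0, "gripper": 0.5}, {"x": 0.47, "y": -4.75, "z": 0.5, "rx": 0, "ry": 0, "rz": 0, "gripper": 0.5}, {"x": 0.47, "y": -4.75, "z": 0.5, "rx": 0, "ry": 0, "rz": 0, "gripper": 0.5}, {"x": 0.47, "y": -4.75, "z": 0.5, "rx": 0, "ry": 0, "rz": 0, "gripper": 0.5}, {"x": 0.47, "y": -4.75, "z": 0.5, "rx": 0, "ry": 0, "rz": 0, "gripper": 0.5}, {"x": 0.47, "y": -4.75, "z": 0.5, "rx": 0, "ry": 0, "rz": 0, "gripper": 0.5}, {"x": 0.47, "y": -4.75, "z": 0.5, "rx": 0, "ry": 0, "rz": 0, "gripper": 0.5}, {"x": 0, "y": 0, "z": 0, "rx": 0, "ry": 0, "rz": 0, "gripper": 0.5}, {"x": 0, "y": 0, "z": 0, "rx": 0, "ry": 0, "rz": 0, "gripper": 0.5}]'

```text
t: 5.3
eef_pos: [490.0, 319.1, 178.2]
eef_rot: [3.125, 0.315, -0.0]
ft_force: [-0.4, 0.4, -0.5]
gripper_width: 0.497
gripper_force: 0.0
```

Run:
```python
from h import *
import json
s,c,im,o=look("w",["adapter_center","adapter"],"w3")
print(s["t"],s["eef_pos"],yaw(s)[0])
for t in o:
  for u,cf in o[t]: print(t,u.round(1),round(cf,2),atz(c,u,17.5 if t=="adapter_center" else 0).round(1))
```

```text
5.3 [490.01447823 319.10153223 178.16437946] 0.2007850895578228
adapter_center [315.9 170.8] 0.75 [495.  325.3  17.5]
adapter_center [313.2 166.4] 0.2 [498.8 328.7  17.5]
adapter [312.7 168.2] 0.64 [492.7 328.5   0. ]
```

View pics/w3.png

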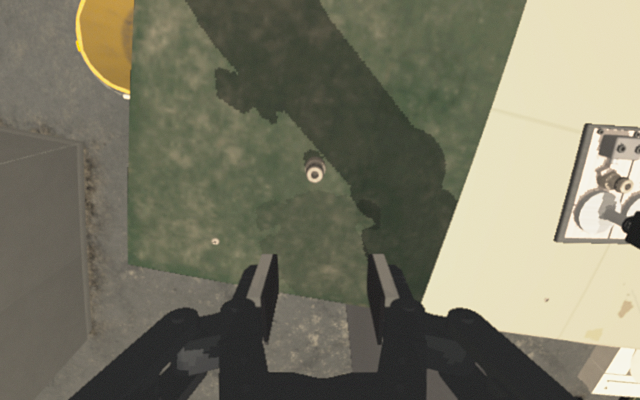

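The adapter top shows at px (315,174), agreeing with the network. I'll descend and look again from lower.

>>> step_arm --increments '[{"x": 0.63, "y": -0.59, "z": 3.5, "rx": 0, "ry": 0, "rz": 0, "gripper": 0.5}, {"x": 0, "y": 0, "z": 3.5, "rx": 0, "ry": 0, "rz": 0, "gripper": 0.5}, {"x": 0, "y": 0, "z": 0, "rx": 0, "ry": 0, "rz": 0, "gripper": 0.5}, {"x": 0, "y": 0, "z": 0, "rx": 0, "ry": 0, "rz": 0, "gripper": 0.5}]'

```text
t: 5.95
eef_pos: [495.7, 326.7, 109.7]
eef_rot: [-3.125, -0.313, -0.002]
ft_force: [0.3, 0.4, 1.5]
gripper_width: 0.505
gripper_force: 0.0
```

Run:
```python
from h import *
s,c,im,o=look("w",["adapter_center","adapter"],"w4")
m=yaw(s)[1]
print(s["t"],s["eef_pos"],yaw(s)[0])
for t in o:
  for u,cf in o[t]:
    P=atz(c,u,17.5 if t=="adapter_center" else 0); print(t,u.round(1),round(cf,2),P.round(1),"tool",(m.T@(P-s["eef_pos"])).round(1))
h=im[130:290,230:410];cv2.imwrite("pics/w4c.png",cv2.resize(h,None,fx=3,fy=3))
for dz in (0,35): print(proj(c,[495,326,dz]))
# triangulate with first wrist view
s1=dict(s);
```

```text
5.95 [495.73981131 326.67230292 109.70999023] 0.19977011712532036
adapter_center [321.6 201.7] 0.96 [494.2 325.9  17.5] tool [-1.8  0.5 92.2]
adapter [320.5 193.7] 0.81 [495.  327.1   0. ] tool [ -0.8  -0.5 109.7]
[321.7709456  193.87859792]
[321.66779807 208.37817252]
```

View pics/w4c.png

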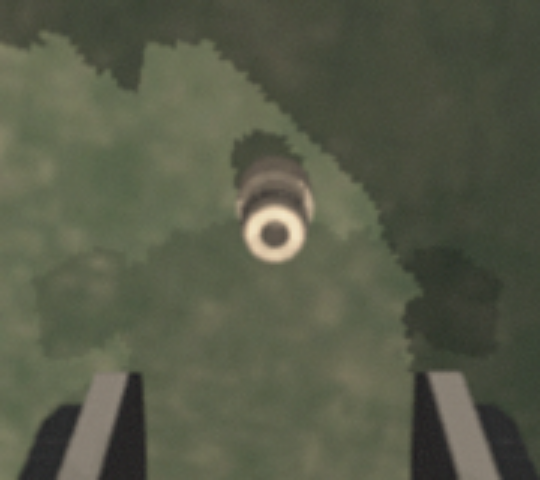

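The top ring centre is at px (321.3,207.7). The adapter at (495,326), 35 mm tall, projects to within 1 px, so I'll go down and grasp.

>>> step_arm --increments '[{"x": -0.1, "y": 0, "z": 3.0, "rx": 0, "ry": 0, "rz": 0, "gripper": 0.5}, {"x": 0, "y": 0, "z": 2.2, "rx": 0, "ry": 0, "rz": 0, "gripper": 0.5}, {"x": 0, "y": 0, "z": 1.4, "rx": 0, "ry": 0, "rz": 0, "gripper": 0.5}, {"x": 0, "y": 0, "z": 0.75, "rx": 0, "ry": 0, "rz": 0, "gripper": 0.5}, {"x": 0, "y": 0, "z": 0, "rx": 0, "ry": 0, "rz": 0, "gripper": 0.3}, {"x": 0, "y": 0, "z": 0, "rx": 0, "ry": 0, "rz": 0, "gripper": 0.1}, {"x": 0, "y": 0, "z": 0, "rx": 0, "ry": 0, "rz": 0, "gripper": 0.0}, {"x": 0, "y": 0, "z": 0, "rx": 0, "ry": 0, "rz": 0, "gripper": 0.0}, {"x": 0, "y": 0, "z": 0, "rx": 0, "ry": 0, "rz": 0, "gripper": 0.0}, {"x": 0, "y": 0, "z": 0, "rx": 0, "ry": 0, "rz": 0, "gripper": 0.0}]' --squeeze 30

```text
t: 7.35
eef_pos: [493.9, 326.6, 34.9]
eef_rot: [3.126, 0.315, 0.0]
ft_force: [-0.3, 0.5, 0.1]
gripper_width: -0.001
gripper_force: 0.0
```

Run:
```python
from h import *
s,c,im,o=look("w",["adapter_center","adapter"],"w5")
print(s)
for t in o:
  for u,cf in o[t]: print(t,u.round(1),round(cf,2),atz(c,u,17.5).round(1))
sd=manip.get_image("side")
print([(px(d["point"]),d["confidence"]) for d in manip.landmark_of("adapter_center","side")])
sd=cv2.resize(sd[230:370,240:400],(400,350))
cv2.imwrite("pics/w5c.png",np.hstack([im[100:400,170:470].repeat(1,0),cv2.resize(sd,(400,350))[:300]]))
```

```text
{'t': 7.35, 'q': array([-0.43541157,  0.59378416, -0.33506835,  1.87493474,  0.2831677 ,
        0.71912899, -2.30194568]), 'dq': array([-7.58745765e-04,  7.75741058e-04,  1.14935105e-03,  1.93960438e-03,
        1.78568322e-03,  1.15685677e-04,  8.23376170e-05]), 'joint_torque': array([ 4.09568427e-03, -5.74570298e+01, -4.04747888e+00, -1.99050897e+01,
        9.10955539e-03,  8.14504128e-04,  1.65241663e-04]), 'eef_pos': array([493.92525519, 326.57799793,  34.94281911]), 'eef_rot': array([3.12576477e+00, 3.14797735e-01, 1.44477606e-04]), 'ft_force': array([-0.28528934,  0.49445379,  0.14616777]), 'ft_torque': array([-0.03691974,  0.02882709,  0.04858109]), 'gripper_force': 0.0, 'gripper_width': -0.0007284514496340251}
adapter_center [318.4 238. ] 0.57 [495.8 328.2  17.5]
adapter [320.5 227.7] 0.91 [502.4 328.3  17.5]
[(array([355.392, 190.4  ]), 0.3)]
```

View pics/w5c.png

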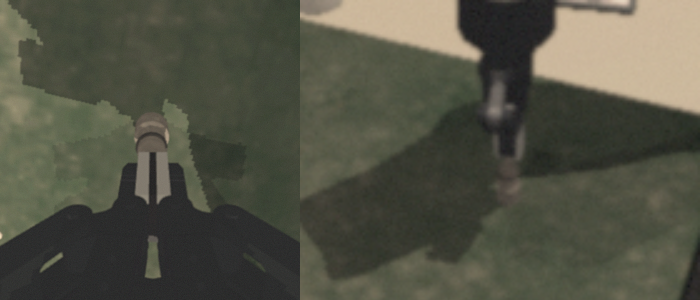

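Run:
```python
from h import *
c=cam("wrist");s=manip.sense();m=yaw(s)[1]
for tx in (0,5,10,15,20,25):
  P=s["eef_pos"]+m[:,0]*tx
  print(tx,[proj(c,[P[0],P[1],z]).round(0).tolist() for z in (0,8,17.5,35)])
for d in (0,11):print("tip",proj(c,s["eef_pos"]+m@np.array([d,0,22])))
im=cv2.imread("pics/w5.png")[190:300,260:390];cv2.imwrite("pics/w5d.png",cv2.resize(im,None,fx=5,fy=5,interpolation=2))
```

```text
0 [[321.0, 229.0], [321.0, 235.0], [321.0, 242.0], [320.0, 256.0]]
5 [[321.0, 222.0], [321.0, 227.0], [320.0, 234.0], [320.0, 248.0]]
10 [[321.0, 214.0], [321.0, 219.0], [320.0, 225.0], [320.0, 239.0]]
15 [[321.0, 206.0], [321.0, 211.0], [320.0, 217.0], [320.0, 230.0]]
20 [[321.0, 199.0], [321.0, 203.0], [320.0, 209.0], [320.0, 221.0]]
25 [[321.0, 191.0], [321.0, 195.0], [320.0, 200.0], [320.0, 212.0]]
tip [320.55259801 238.07099817]
tip [320.51125371 220.64339699]
```

View pics/w5d.png

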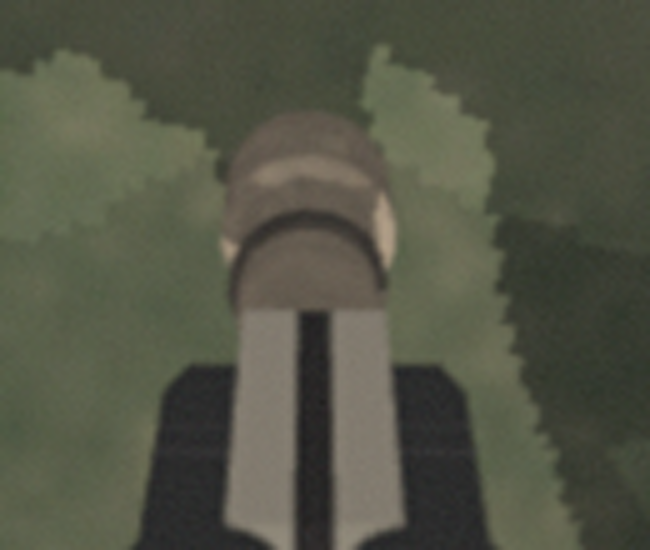

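Run:
```python
from h import *
S=cam("side")
for z in (0,13,20,30,35,40,50,60): print(z,proj(S,[494,326.6,z]).round(1))
im=manip.get_image("side")[240:320,280:360];cv2.imwrite("pics/s5.png",cv2.resize(im,None,fx=7,fy=7,interpolation=2))
```

```text
0 [322.8 308.3]
13 [322.7 303.7]
20 [322.6 301.2]
30 [322.6 297.6]
35 [322.5 295.8]
40 [322.5 294. ]
50 [322.4 290.3]
60 [322.3 286.6]
```

View pics/s5.png

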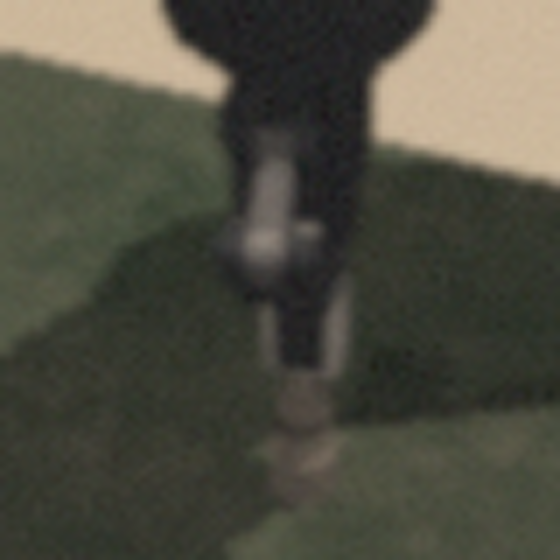

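Both views show that the fingers closed above the adapter. Side px row 293 puts the tips at z of about 40, while the TCP reads 35, so the fingers reach about 25 mm less than stated. The adapter is undisturbed. I'll open, lower carefully while watching force, and check.

>>> step_arm --increments '[{"x": 0, "y": 0, "z": 0, "rx": 0, "ry": 0, "rz": 0, "gripper": 0.45}, {"x": 0, "y": 0, "z": 0, "rx": 0, "ry": 0, "rz": 0, "gripper": 0.45}, {"x": 0, "y": 0, "z": 0, "rx": 0, "ry": 0, "rz": 0, "gripper": 0.45}, {"x": 0.1, "y": 0, "z": 0.5, "rx": 0, "ry": 0, "rz": 0, "gripper": 0.45}, {"x": 0, "y": 0, "z": 0.5, "rx": 0, "ry": 0, "rz": 0, "gripper": 0.45}, {"x": 0, "y": 0, "z": 0, "rx": 0, "ry": 0, "rz": 0, "gripper": 0.45}]'

```text
t: 8.4
eef_pos: [494.5, 326.5, 24.2]
eef_rot: [3.125, 0.315, -0.002]
ft_force: [-0.5, -0.2, -0.2]
gripper_width: 0.452
gripper_force: 0.0
```

Run:
```python
from h import *
s,c,im,o=look("w",["adapter_center","adapter"],"w6");m=yaw(s)[1]
print(s["t"],s["eef_pos"],s["ft_force"])
for t in o:
  for u,cf in o[t]: print(t,u.round(1),round(cf,2),atz(c,u,17.5 if "_" in t else 0).round(1))
sd=manip.get_image("side")[240:320,280:360]
a=cv2.resize(im[190:300,240:400],None,fx=3.2,fy=3.2,interpolation=2);b=cv2.resize(sd,(288,352)[:2],interpolation=2)
cv2.imwrite("pics/w6c.png",np.hstack([a[:352],cv2.resize(b,(288,a[:352].shape[0]))]))
```

```text
8.4 [494.4587237  326.48254925  24.19256294] [-0.54629406 -0.22203493 -0.16440287]
adapter_center [320.5 250.8] 0.81 [494.1 326.4  17.5]
adapter [321.2 234.6] 0.62 [495.7 326.3   0. ]
```

View pics/w6c.png

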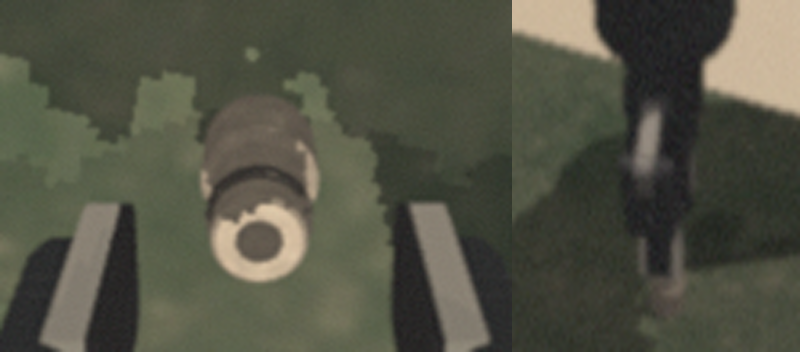

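The tips are still above the adapter, at left/right inner edges px (281,254) and (364,254), which puts them about 17 mm *behind* the reported TCP. The adapter is centred. I'll lower to TCP z of about 2 and close.

>>> step_arm --increments '[{"x": 0, "y": 0, "z": 0.8, "rx": 0, "ry": 0, "rz": 0, "gripper": 0.45}, {"x": 0, "y": 0, "z": 0.7, "rx": 0, "ry": 0, "rz": 0, "gripper": 0.45}, {"x": 0, "y": 0, "z": 0, "rx": 0, "ry": 0, "rz": 0, "gripper": 0.45}]'

```text
t: 8.98
eef_pos: [494.3, 326.3, 9.0]
eef_rot: [3.125, 0.315, -0.002]
ft_force: [0.6, 0.5, -1.5]
gripper_width: 0.451
gripper_force: 0.0
```

>>> step_arm --increments '[{"x": 0, "y": 0, "z": 0.7, "rx": 0, "ry": 0, "rz": 0, "gripper": 0.45}, {"x": 0, "y": 0, "z": 0, "rx": 0, "ry": 0, "rz": 0, "gripper": 0.3}, {"x": 0, "y": 0, "z": 0, "rx": 0, "ry": 0, "rz": 0, "gripper": 0.1}, {"x": 0, "y": 0, "z": 0, "rx": 0, "ry": 0, "rz": 0, "gripper": 0}, {"x": 0, "y": 0, "z": 0, "rx": 0, "ry": 0, "rz": 0, "gripper": 0}, {"x": 0, "y": 0, "z": 0, "rx": 0, "ry": 0, "rz": 0, "gripper": 0}]' --squeeze 30

```text
t: 9.72
eef_pos: [494.9, 326.8, 3.0]
eef_rot: [-3.126, -0.315, -0.0]
ft_force: [-0.9, -0.8, -0.6]
gripper_width: 0.223
gripper_force: 29.3
```

Grasped: opening 0.223 is 19 mm, at 29 N. Lifting and carrying towards the rail.

>>> step_arm --increments '[{"x": 0, "y": 0, "z": -1.5, "rx": 0, "ry": 0, "rz": 0, "gripper": 0}, {"x": 0, "y": 0, "z": -3, "rx": 0, "ry": 0, "rz": 0, "gripper": 0}, {"x": 0, "y": 0, "z": -4, "rx": 0, "ry": 0, "rz": 0, "gripper": 0}, {"x": 0, "y": 0, "z": -3.5, "rx": 0, "ry": 0, "rz": 0, "gripper": 0}, {"x": -0.2, "y": 2.0, "z": 0, "rx": 0, "ry": 0, "rz": 0, "gripper": 0}, {"x": -0.4, "y": 4.0, "z": 0, "rx": 0, "ry": 0, "rz": 0, "gripper": 0}, {"x": -0.4, "y": 4.2, "z": 0, "rx": 0, "ry": 0, "rz": 0, "gripper": 0}, {"x": -0.4, "y": 4.2, "z": 0, "rx": 0, "ry": 0, "rz": 0, "gripper": 0}, {"x": -0.4, "y": 4.2, "z": 0, "rx": 0, "ry": 0, "rz": 0, "gripper": 0}, {"x": -0.4, "y": 4.2, "z": 0, "rx": 0, "ry": 0, "rz": 0, "gripper": 0}, {"x": -0.4, "y": 4.2, "z": 0, "rx": 0, "ry": 0, "rz": 0, "gripper": 0}, {"x": -0.4, "y": 4.2, "z": 0, "rx": 0, "ry": 0, "rz": 0, "gripper": 0}]'

```text
t: 11.22
eef_pos: [526.8, 12.7, 122.6]
eef_rot: [3.126, 0.314, -0.002]
ft_force: [0.2, 0.5, 0.1]
gripper_width: 0.22
gripper_force: 29.4
```

>>> step_arm --increments '[{"x": -0.4, "y": 4.2, "z": 0, "rx": 0, "ry": 0, "rz": 0, "gripper": 0}, {"x": -0.3, "y": 3.5, "z": 0, "rx": 0, "ry": 0, "rz": 0, "gripper": 0}, {"x": 0, "y": 1.8, "z": 0, "rx": 0, "ry": 0, "rz": 0.11, "gripper": 0}, {"x": 0, "y": 0, "z": 0, "rx": 0, "ry": 0, "rz": 0.11, "gripper": 0}, {"x": 0, "y": 0, "z": 0, "rx": 0, "ry": 0, "rz": 0, "gripper": 0}, {"x": 0, "y": 0, "z": 0, "rx": 0, "ry": 0, "rz": 0, "gripper": 0}]'

```text
t: 11.98
eef_pos: [539.3, -79.3, 122.7]
eef_rot: [3.141, -0.026, -0.001]
ft_force: [0.3, -0.2, -0.0]
gripper_width: 0.226
gripper_force: 29.4
```

Run:
```python
from h import *
s,c,im,o=look("w",["station_a","knob_a_grip","knob_b_grip","knob_b_edge","vee_nominal","cam_axis","rail","adapter_center"],"w7");m=yaw(s)[1]
print(s["t"],s["eef_pos"],yaw(s)[0],s["gripper_width"],s["q"][6])
zz=dict(station_a=8,station_b=8,vee_nominal=13,cam_axis=8,rail=0)
for t in o:
  for u,cf in o[t]: print(t,u.round(1),round(cf,2),atz(c,u,zz.get(t,62)).round(1))
```

```text
11.975 [539.2853716  -79.34554428 122.74892738] -0.01681757607985146 0.22594405809402307 -1.6684237357750176
station_a [197.6 185.5] 0.98 [546.1  25.6   8. ]
station_a [395.4 148.6] 0.85 [ 574.5 -140.4    8. ]
station_a [258.6 173.4] 0.82 [555.6 -27.4   8. ]
station_a [327.5 157.4] 0.79 [568.1 -85.    8. ]
knob_a_grip [348.1 224.9] 0.74 [531.  -98.2  62. ]
knob_b_grip [431.2 210.2] 0.95 [ 541. -156.   62.]
knob_b_grip [430.5 188.8] 0.68 [ 556.5 -154.2   62. ]
knob_b_edge [200.9 184.4] 0.66 [562.3   1.7  62. ]
knob_b_edge [395.7 150. ] 0.27 [ 583.4 -129.    62. ]
vee_nominal [330.  163.5] 0.58 [564.1 -86.9  13. ]
vee_nominal [430.  189.3] 0.46 [ 540.9 -170.2   13. ]
cam_axis [345.2 203.8] 0.93 [527.5 -99.7   8. ]
cam_axis [295.9 177.3] 0.25 [551.7 -58.4   8. ]
rail [293.2 174.3] 0.84 [552.3 -55.5   0. ]
adapter_center [319.7 269.9] 0.81 [495.2 -77.6  62. ]
```

>>> step_arm --increments '[{"x": 1.05, "y": 0.3, "z": 1.5, "rx": 0, "ry": 0, "rz": 0, "gripper": 0}, {"x": 1.05, "y": 0.3, "z": 1.5, "rx": 0, "ry": 0, "rz": 0, "gripper": 0}, {"x": 0, "y": 0, "z": 0, "rx": 0, "ry": 0, "rz": 0, "gripper": 0}, {"x": 0, "y": 0, "z": 0, "rx": 0, "ry": 0, "rz": 0, "gripper": 0}]'

```text
t: 12.92
eef_pos: [560.5, -85.7, 92.4]
eef_rot: [-3.141, 0.03, 0.002]
ft_force: [0.9, -1.0, -0.2]
gripper_width: 0.219
gripper_force: 29.4
```

```bash
cat > m.py <<'E'
from h import *
import sys
s,c,im,o=look("w",["station_a","knob_a_grip","knob_b_edge","vee_nominal","cam_axis","rail","adapter_center"],sys.argv[1]);m=yaw(s)[1]
print(s["t"],s["eef_pos"],yaw(s)[0],s["gripper_width"],s["ft_force"],s["ft_torque"])
zz=dict(station_a=8,station_b=8,vee_nominal=13,cam_axis=8,rail=0,adapter_center=25.5)
for t in o:
  for u,cf in o[t]: print(t,u.round(1),round(cf,2),atz(c,u,zz.get(t,62)).round(1))
r=0.174;A=np.array([[np.cos(r),-np.sin(r)],[np.sin(r),np.cos(r)]]);st=np.array([564.6,-84.8])
print("TCP in station",A.T@(s["eef_pos"][:2]-st))
for n,P in dict(cen=(0,0,8),apex=(11.7,0,17),bkL=(25,12,31),axis=(-35.6,-9,74)).items():
  print(n,proj(c,[*(st+A@np.array(P[:2])),P[2]]).round(1))
E
python3 m.py w8
```

```text
12.925 [560.4619817  -85.69372495  92.42217239] -0.01920073431418851 0.21869935596465323 [ 0.93281491 -0.98733151 -0.20098271] [-0.02115961 -0.05590144 -0.01184262]
station_a [244.2 209.4] 0.95 [556.3 -26.5   8. ]
station_a [320.4 193.6] 0.9 [567.9 -85.3   8. ]
station_a [392.6 185.9] 0.87 [ 573.  -139.5    8. ]
station_a [182.6 222.2] 0.86 [546.5  23.4   8. ]
station_a [251.9 264.9] 0.48 [507.9 -28.    8. ]
station_a [319.9 270.7] 0.39 [501.6 -83.4   8. ]
knob_b_edge [429.9 236.7] 0.96 [ 556.1 -152.7   62. ]
vee_nominal [318.4 200.7] 0.83 [564.  -83.8  13. ]
cam_axis [338.6 241.9] 0.69 [527.4 -98.9   8. ]
rail [287.4 210.4] 0.61 [551.9 -58.8   0. ]
rail [430.8 258.7] 0.42 [ 506.1 -176.8    0. ]
rail [429.3 235.6] 0.3 [ 527.5 -173.6    0. ]
adapter_center [320.3 274.5] 0.97 [508.7 -84.1  25.5]
TCP in station [-4.2302595  -0.16384236]
cen [319.8 197.8]
apex [316.6 186.6]
bkL [294.8 177.3]
axis [345.1 284.5]
```

Pocket fits (565.2,−84.7) with yaw 0.174. TCP is over x of about −4.7 mm, y of about 0. Descending.

>>> step_arm --increments '[{"x": 0.04, "y": 0, "z": 2.0, "rx": 0, "ry": 0, "rz": 0, "gripper": 0}, {"x": 0, "y": 0, "z": 2.0, "rx": 0, "ry": 0, "rz": 0, "gripper": 0}, {"x": 0, "y": 0, "z": 1.5, "rx": 0, "ry": 0, "rz": 0, "gripper": 0}, {"x": 0, "y": 0, "z": 0.5, "rx": 0, "ry": 0, "rz": 0, "gripper": 0}, {"x": 0, "y": 0, "z": 0, "rx": 0, "ry": 0, "rz": 0, "gripper": 0}]'

```text
t: 13.95
eef_pos: [561.1, -85.8, 32.9]
eef_rot: [-3.141, 0.03, 0.0]
ft_force: [0.8, 0.4, -0.6]
gripper_width: 0.226
gripper_force: 29.4
```

>>> step_arm --increments '[{"x": 0, "y": 0, "z": 1.0, "rx": 0, "ry": 0, "rz": 0, "gripper": 0}, {"x": 0, "y": 0, "z": 0.6, "rx": 0, "ry": 0, "rz": 0, "gripper": 0}, {"x": 0, "y": 0, "z": 0.3, "rx": 0, "ry": 0, "rz": 0, "gripper": 0}, {"x": 0, "y": 0, "z": 0, "rx": 0, "ry": 0, "rz": 0, "gripper": 0}, {"x": 0, "y": 0, "z": 0, "rx": 0, "ry": 0, "rz": 0, "gripper": 0}]'

```text
t: 14.58
eef_pos: [561.3, -85.8, 14.1]
eef_rot: [3.141, -0.03, 0.001]
ft_force: [-0.8, 0.7, -1.0]
gripper_width: 0.221
gripper_force: 29.4
```

```bash
python3 m.py w9
```

```text
14.575 [561.26396287 -85.82488845  14.09217162] -0.019295276465344686 0.2209098250959688 [-0.80883148  0.71683629 -0.95638946] [-0.04585251  0.0250852   0.03930826]
station_a [423.3 226.4] 0.96 [ 574.6 -140.4    8. ]
station_a [218.2 261.4] 0.86 [555.9 -29.4   8. ]
station_a [127.9 277.2] 0.83 [546.   24.5   8. ]
knob_a_grip [351.4 373. ] 0.83 [531.3 -98.5  62. ]
knob_b_edge [485.5 322.8] 0.7 [ 555.6 -152.    62. ]
vee_nominal [319.4 252.8] 0.58 [562.9 -85.3  13. ]
vee_nominal [424.  229.7] 0.41 [ 575.  -139.3   13. ]
cam_axis [347.5 305. ] 0.82 [ 526.2 -100.6    8. ]
rail [273.4 262. ] 0.64 [550.6 -58.4   0. ]
adapter_center [320.5 270.8] 0.73 [559.5 -85.8  25.5]
TCP in station [-3.46309558 -0.43186696]
cen [318.5 245.6]
apex [313.8 233. ]
bkL [280.9 224.1]
axis [357.3 397.6]
```

>>> step_arm --increments '[{"x": -0.04, "y": 0, "z": 0.2, "rx": 0, "ry": 0, "rz": 0, "gripper": 0}, {"x": 0, "y": 0, "z": 0.05, "rx": 0, "ry": 0, "rz": 0, "gripper": 0}, {"x": 0, "y": 0, "z": 0, "rx": 0, "ry": 0, "rz": 0, "gripper": 0}, {"x": 0, "y": 0, "z": 0, "rx": 0, "ry": 0, "rz": 0, "gripper": 0}]'

```text
t: 15.48
eef_pos: [560.7, -85.8, 11.4]
eef_rot: [-3.141, 0.03, -0.0]
ft_force: [-0.3, 0.4, 0.2]
gripper_width: 0.223
gripper_force: 29.4
```

>>> step_arm --increments '[{"x": 0, "y": 0, "z": 0.05, "rx": 0, "ry": 0, "rz": 0, "gripper": 0}, {"x": 0, "y": 0, "z": 0, "rx": 0, "ry": 0, "rz": 0, "gripper": 0}, {"x": 0, "y": 0, "z": 0, "rx": 0, "ry": 0, "rz": 0, "gripper": 0}]'

```text
t: 15.85
eef_pos: [560.7, -85.8, 10.9]
eef_rot: [3.141, -0.03, 0.0]
ft_force: [-0.2, 0.3, -0.6]
gripper_width: 0.22
gripper_force: 29.4
```

>>> step_arm --increments '[{"x": 0, "y": 0, "z": 0.07, "rx": 0, "ry": 0, "rz": 0, "gripper": 0}, {"x": 0, "y": 0, "z": 0, "rx": 0, "ry": 0, "rz": 0, "gripper": 0}, {"x": 0, "y": 0, "z": 0, "rx": 0, "ry": 0, "rz": 0, "gripper": 0}]'

```text
t: 16.23
eef_pos: [560.9, -85.8, 10.7]
eef_rot: [3.141, -0.03, 0.001]
ft_force: [-2.1, 0.4, 5.8]
gripper_width: 0.221
gripper_force: 30.0
```

The adapter touches the plate (5.8 N up). Releasing with a small opening and rising.

>>> step_arm --increments '[{"x": 0, "y": 0, "z": 0, "rx": 0, "ry": 0, "rz": 0, "gripper": 0.24}, {"x": 0, "y": 0, "z": 0, "rx": 0, "ry": 0, "rz": 0, "gripper": 0.28}, {"x": 0, "y": 0, "z": 0, "rx": 0, "ry": 0, "rz": 0, "gripper": 0.35}, {"x": 0, "y": 0, "z": 0, "rx": 0, "ry": 0, "rz": 0, "gripper": 0.35}, {"x": 0, "y": 0, "z": -1.0, "rx": 0, "ry": 0, "rz": 0, "gripper": 0.35}, {"x": 0, "y": 0, "z": -2, "rx": 0, "ry": 0, "rz": 0, "gripper": 0.35}, {"x": 0, "y": 0, "z": -3, "rx": 0, "ry": 0, "rz": 0, "gripper": 0.35}, {"x": 0, "y": 0, "z": -5, "rx": 0, "ry": 0, "rz": 0, "gripper": 0.35}, {"x": 0, "y": 0, "z": 0, "rx": 0, "ry": 0, "rz": 0, "gripper": 0.35}, {"x": 0, "y": 0, "z": 0, "rx": 0, "ry": 0, "rz": 0, "gripper": 0.35}]'

```text
t: 17.48
eef_pos: [560.5, -85.9, 120.5]
eef_rot: [3.141, -0.03, 0.001]
ft_force: [-0.7, 0.6, -0.8]
gripper_width: 0.345
gripper_force: 0.0
```

```bash
sed -i 's/np.array(\[564.6,-84.8\])/np.array([565.2,-84.7])/' m.py; python3 m.py w10
python3 - <<'E'
from h import *
c=cam("wrist")
print("pred cap", proj(c,[560.7,-85.8,43]), "ctr",proj(c,[560.7,-85.8,25.5]))
# knob bar: dark blob around knob pixel
im=cv2.imread("pics/w10.png");k=proj(c,[531.5,-99.5,74]);print("knob top px",k)
g=cv2.cvtColor(im,cv2.COLOR_BGR2GRAY)
u,v=map(int,k);w=g[v-40:v+40,u-40:u+40]
for r in w[::3,::2]: print("".join("#" if x<45 else ("+" if x<90 else ".") for x in r))
E
```

```text
17.475 [560.49240592 -85.88818736 120.51519382] -0.01932243263321498 0.3448524467770994 [-0.66336964  0.64975239 -0.7560472 ] [ 0.03560626  0.03734214 -0.08416196]
station_a [386.  174.7] 0.9 [ 574.5 -139.8    8. ]
station_a [318.2 184.7] 0.69 [567.  -83.5   8. ]
station_a [193.8 210.8] 0.65 [545.7  24.6   8. ]
knob_a_grip [337.3 254.3] 0.74 [530.4 -97.   62. ]
knob_a_grip [258.9 242.4] 0.54 [540.9 -41.4  62. ]
knob_b_edge [417.6 217.4] 0.91 [ 557.8 -152.8   62. ]
vee_nominal [319.5 191.1] 0.96 [562.9 -84.5  13. ]
vee_nominal [188.2 257.9] 0.28 [502.7  34.4  13. ]
cam_axis [337.5 227. ] 0.75 [528.3 -99.4   8. ]
cam_axis [185.4 258.3] 0.23 [499.6  39.4   8. ]
rail [288.6 199. ] 0.73 [552.2 -57.2   0. ]
adapter_center [318.9 198.8] 0.73 [560.4 -84.1  25.5]
adapter_center [252.9 201.7] 0.69 [559.  -31.6  25.5]
adapter_center [258.4 245.7] 0.21 [520.2 -32.7  25.5]
TCP in station [-4.84221308 -0.35525158]
cen [319.7 186.7]
apex [316.7 176.1]
bkL [297.2 167. ]
axis [342.  260.9]
pred cap [321.13045783 206.01171831] ctr [321.21204272 198.44318368]
knob top px [341.98718456 261.50103757]
..+
[... 403 characters left out ...]
...
+.........######++#########+............
+..........######+++#########+++++++++++
+............#####+....+######++++++++++
.+.............##+......+#####+++++.....
.+...+++++++++++++......+#####++++++++++
++++++++++++++..........#+####++++++####
+++++...............+##########++++++###
......................+########++++++###
........................+######+++++++##
...........................#####++++++##
...........................#####+++++++#
..........................+#####+++++++#
...........................######++++++#
...........................######+++++++
...........................######+++++++
...........................######+++++++
...........................+#####++++###
```

The placement is right: adapter found at px (318.9,198.8), predicted (321,198). The knob axis is confirmed near (531.5,−100). Next I turn the tool and put the camera straight above the knob to measure the bar angle.

>>> step_arm --increments '[{"x": 0, "y": 0, "z": 0, "rx": 0, "ry": 0, "rz": -0.178, "gripper": 0.3}, {"x": 0, "y": 0, "z": 0, "rx": 0, "ry": 0, "rz": -0.178, "gripper": 0.3}, {"x": 0, "y": 0, "z": 0, "rx": 0, "ry": 0, "rz": -0.178, "gripper": 0.3}, {"x": 0, "y": 0, "z": 0, "rx": 0, "ry": 0, "rz": -0.178, "gripper": 0.3}, {"x": 0, "y": 0, "z": 0, "rx": 0, "ry": 0, "rz": -0.178, "gripper": 0.3}, {"x": -3.8, "y": -0.45, "z": 0, "rx": 0, "ry": 0, "rz": 0, "gripper": 0.3}, {"x": -3.8, "y": -0.45, "z": 0, "rx": 0, "ry": 0, "rz": 0, "gripper": 0.3}, {"x": -3.8, "y": -0.45, "z": 0, "rx": 0, "ry": 0, "rz": 0, "gripper": 0.3}, {"x": 0, "y": 0, "z": 0, "rx": 0, "ry": 0, "rz": 0, "gripper": 0.3}, {"x": 0, "y": 0, "z": 0, "rx": 0, "ry": 0, "rz": 0, "gripper": 0.3}]'

```text
t: 19.12
eef_pos: [477.5, -164.0, 120.3]
eef_rot: [2.848, 1.325, 0.001]
ft_force: [0.0, -0.4, 0.0]
gripper_width: 0.302
gripper_force: 0.0
```

```bash
python3 m.py w11
python3 - <<'E'
from h import *
c=cam("wrist");s=manip.sense();print(s["q"][6],yaw(s)[0])
im=cv2.imread("pics/w11.png");k=proj(c,[531.5,-100,74]);print("knob top px",k)
g=cv2.cvtColor(im,cv2.COLOR_BGR2GRAY)
u,v=map(int,k);w=g[v-50:v+50,u-50:u+50]
for r in w[::4,::2]: print("".join("#" if x<45 else ("+" if x<90 else ".") for x in r))
E
```

```text
19.125 [ 477.45981354 -163.95566188  120.3290175 ] 0.8708434556524101 0.3017253655169964 [ 0.02888433 -0.38311175  0.02075556] [-0.0150993   0.01188453 -0.00068611]
station_a [396.1  92. ] 0.9 [ 573.1 -140.2    8. ]
station_a [345.9  37.4] 0.63 [567.8 -85.3   8. ]
knob_a_grip [316.4  84.8] 0.68 [530.  -97.7  62. ]
knob_b_edge [406.1 127.1] 0.57 [ 556.9 -153.5   62. ]
knob_b_edge [342.6  46.5] 0.29 [555.9 -91.1  62. ]
cam_axis [319.7  83.3] 0.69 [532.1 -97.6   8. ]
cam_axis [397.4  86.9] 0.5 [ 576.1 -137.8    8. ]
cam_axis [343.2  40.6] 0.33 [564.9 -85.7   8. ]
rail [302.5  26.1] 0.9 [549.  -57.7   0. ]
adapter_center [340.4  41.2] 0.67 [561.  -85.8  25.5]
TCP in station [-100.13632686  -62.8690409 ]
cen [342.6  39.2]
apex [354.2  23.9]
bkL [355.8  -9.4]
axis [320.7  85.5]
-0.6838869182784159 0.8715134154708698
knob top px [321.29357692  85.76033352]
.....+......++................++++++++#++++++.....
....++....+++................+#++++++++++++..+....
....+....++.................++##+++++++++++.......
..+....+++..................+++##++++++++#+.......
+.....++....................++++##
[... 336 characters left out ...]
....+####+....+###+...........+++....
.................+###.......+###+.........++......
................++###........###+.......+++.......
................++###+......####......+++.........
................+++############+.....++...........
...+.............+++#########+.....++...+.........
++..............++++#########+...+++.+............
+++++...........++++#########+.+++..+.............
+++++++.+........+++#########+++..+...............
..++++++++.......+++++##++++#++..+................
....++++++++......+.+.+...+++....+................
.......+#+++++...........++.....+.................
.........+#++++++......+++......+................+
............+++++++..+++........+.............++++
```

The bar lies parallel to the tool's x axis within about 0.03 rad, hub at px (320,86), predicted (321,86). I'll move over the knob, lower and check force before closing.

>>> step_arm --increments '[{"x": 2.8, "y": -0.04, "z": 0, "rx": 0, "ry": 0, "rz": 0, "gripper": 0.3}, {"x": 2.8, "y": 0, "z": 0, "rx": 0, "ry": 0, "rz": 0, "gripper": 0.3}, {"x": 2.76, "y": 0, "z": 0, "rx": 0, "ry": 0, "rz": 0, "gripper": 0.3}, {"x": 0, "y": 0, "z": 2.5, "rx": 0, "ry": 0, "rz": 0, "gripper": 0.3}, {"x": 0, "y": 0, "z": 2.5, "rx": 0, "ry": 0, "rz": 0, "gripper": 0.3}, {"x": 0, "y": 0, "z": 1.0, "rx": 0, "ry": 0, "rz": 0, "gripper": 0.3}, {"x": 0, "y": 0, "z": 0, "rx": 0, "ry": 0, "rz": 0, "gripper": 0.3}, {"x": 0, "y": 0, "z": 0, "rx": 0, "ry": 0, "rz": 0, "gripper": 0.3}]'

```text
t: 20.52
eef_pos: [531.1, -100.2, 61.0]
eef_rot: [2.848, 1.325, 0.002]
ft_force: [1.2, 0.8, 0.4]
gripper_width: 0.3
gripper_force: 0.0
```

Run:
```python
from h import *
s=manip.sense();im=manip.get_image("wrist");c=cam("wrist",s)
print(s["t"],s["eef_pos"],s["ft_force"],s["ft_torque"])
k=proj(c,[531,-99.8,74]);print(k,"tipL/R",[proj(c,s["eef_pos"]+yaw(s)[1]@np.array([11,y,-16.])) for y in(-12.8,12.8)])
g=cv2.cvtColor(im,cv2.COLOR_BGR2GRAY);u,v=map(int,k);w=g[v-60:min(v+60,400),u-80:u+80]
for r in w[::5,::2]: print("".join("#" if x<45 else ("+" if x<90 else ".") for x in r))
```

```text
20.525 [ 531.14026658 -100.17405716   61.04234176] [1.17617008 0.83584563 0.43850858] [ 0.0063861  -0.0211144  -0.04842336]
[319.54771071 267.25328414] tipL/R [array([292.66048175, 250.23961656]), array([347.616522  , 250.23086719])]
+++..+.++#+.++++++..............++++++++++......................+...............
++.+.+##++++++.+++.................++++++++..................++.................
###+#++++++++++++....................+++++++...............+...................+
+###+++++.+++.......................+#########+.........++....................++
...+######+.........................###########.......++...+++.++++++++......+++
.......#+++++......................############.....+..+++++++............+++++.
..........+++++++................################.+...+++.....................++
..............+++++.............+#+#############+...++......................+...
.................++++............++#############+.++....................++++....
....................++++++........+#############.....................++++++++...
.....................+++++###+.....###########+..+......
[... 377 characters left out ...]
#.....+##+++######+........+####+++++++#######+++++.
..........#######+++++++#####.....+###+#######++++......#####+++++++############
.........+######+++++++#####+.......+#######+...++..+...#####+++++++############
........+#########+++++#####+.......................++.+#####+++++##############
.....+###############++#####...........................+#####+++################
....########################............................+#######################
###########################+.............................#######################
###########################..............................+######################
###########################..............................+######################
```

The bar sits midway between the fingers. Lowering and closing.

>>> step_arm --increments '[{"x": 0, "y": 0, "z": 1.2, "rx": 0, "ry": 0, "rz": 0, "gripper": 0.3}, {"x": 0, "y": 0, "z": 1.0, "rx": 0, "ry": 0, "rz": 0, "gripper": 0.3}, {"x": 0, "y": 0, "z": 0.2, "rx": 0, "ry": 0, "rz": 0, "gripper": 0.25}, {"x": 0, "y": 0, "z": 0, "rx": 0, "ry": 0, "rz": 0, "gripper": 0.15}, {"x": 0, "y": 0, "z": 0, "rx": 0, "ry": 0, "rz": 0, "gripper": 0}, {"x": 0, "y": 0, "z": 0, "rx": 0, "ry": 0, "rz": 0, "gripper": 0}, {"x": 0, "y": 0, "z": 0, "rx": 0, "ry": 0, "rz": 0, "gripper": 0}]' --squeeze 50

```text
t: 21.45
eef_pos: [529.6, -99.9, 35.7]
eef_rot: [-2.848, -1.325, 0.002]
ft_force: [-0.4, 1.7, -10.1]
gripper_width: 0.173
gripper_force: 48.9
```

```bash
cat > f.py <<'E'
from h import *
F=[];W=[]
s=manip.sense();print(s["t"],s["eef_pos"].round(1),"yaw",yaw(s)[0].round(3),"F",s["ft_force"].round(2),"T",s["ft_torque"].round(3),"q7",s["q"][6].round(3),"w",round(s["gripper_width"],3),round(s["gripper_force"],1),"tau7",s["joint_torque"][6].round(3))
for i in range(6):
    manip.get_image("wrist");s=manip.sense();W.append([*s["ft_torque"],s["joint_torque"][6],*s["ft_force"],yaw(s)[0]])
W=np.array(W);print("mean",W.mean(0).round(3),"sd",W.std(0).round(3))
E
python3 f.py
```

```text
21.45 [529.6 -99.9  35.7] yaw 0.871 F [ -0.42   1.71 -10.07] T [0.212 0.222 0.022] q7 -0.913 w 0.173 48.9 tau7 -0.003
mean [ 2.8900e-01  2.7900e-01  2.0000e-02 -5.0000e-03 -1.5150e+00  1.4630e+00
 -1.2241e+01  8.7100e-01] sd [5.400e-02 3.700e-02 1.700e-02 1.000e-03 2.940e-01 5.520e-01 1.118e+00
 0.000e+00]
```

Clamped on the bar with almost no twist. Turning clockwise through the free part first.

>>> step_arm --increments '[{"x": 0, "y": 0, "z": 0, "rx": 0, "ry": 0, "rz": 0.1, "gripper": 0}, {"x": 0, "y": 0, "z": 0, "rx": 0, "ry": 0, "rz": 0.1, "gripper": 0}, {"x": 0, "y": 0, "z": 0, "rx": 0, "ry": 0, "rz": 0.1, "gripper": 0}, {"x": 0, "y": 0, "z": 0, "rx": 0, "ry": 0, "rz": 0, "gripper": 0}, {"x": 0, "y": 0, "z": 0, "rx": 0, "ry": 0, "rz": 0, "gripper": 0}]'

```text
t: 22.38
eef_pos: [529.8, -99.2, 37.1]
eef_rot: [-3.013, -0.888, 0.002]
ft_force: [-7.4, 3.2, 1.5]
gripper_width: 0.127
gripper_force: 73.9
```

```bash
python3 f.py
```

```text
22.375 [529.8 -99.2  37.1] yaw 0.573 F [-7.42  3.17  1.52] T [ 1.079  1.604 -0.022] q7 -1.159 w 0.127 73.9 tau7 0.013
mean [ 1.102  1.519  0.009  0.015 -7.818  3.788  1.783  0.573] sd [0.033 0.027 0.019 0.002 0.289 0.408 0.255 0.   ]
```

```bash
cat > a.py <<'E'
from h import *
s=manip.sense();im=manip.get_image("wrist");c=cam("wrist",s);cv2.imwrite("pics/a%d.png"%int(s["t"]*100),im)
k=proj(c,[531,-99.8,74]);print(s["t"],s["eef_pos"],yaw(s)[0],k,"tool offset",(yaw(s)[1].T@(np.array([531,-99.8,62])-s["eef_pos"])).round(1))
g=cv2.cvtColor(im,cv2.COLOR_BGR2GRAY);v0,v1=200,400
for r in g[v0:v1:5,240:400:2]: print("".join("#" if x<45 else ("+" if x<90 else ".") for x in r))
sd=manip.get_image("side");
for n in("knob_a_grip","adapter_center","station_a"):
  print(n,[(px(d["point"]).round(0),round(d["confidence"],2)) for d in manip.landmark_of(n,"side")])
E
python3 a.py
```

```text
22.675 [529.85548685 -99.23209494  37.12293644] 0.5732888291873668 [322.24756656 296.21429288] tool offset [  0.6   1.1 -24.9]
+.......+....+++.......++++............+++++++++++++++++.........+++............
+...........+++....++....................+++++++++++++..........++..............
++.........+++...+..........................++++++++............+...............
+.........+++..+..................................+...........+.................
+........+++...........................+.....................+..................
........+++..............+++.+...+++++.+...+................+...........++..++++
.......+++..+.............+..++++++++++++++++++++..................+++++........
......+++...+..................++++++++++++++++++++......+.....+++..............
.....+#+..+.........................###########.........+...+++.................
....+#+............................+###########+.......+...++...................
...+#+.............................#############.....++..++...................++
++#+++.......................+++++###############+++++...+....................++
+
[... 1779 characters left out ...]
#
###############################.....................+###########################
################################++................+#############################
################################################################################
.+##############################################################################
.###############################################################################
################################################################################
knob_a_grip [(array([363., 182.]), 0.5)]
adapter_center [(array([353., 197.]), 0.41)]
station_a [(array([345., 225.]), 0.64), (array([357., 194.]), 0.63), (array([345., 211.]), 0.56), (array([352., 204.]), 0.48)]
```

The bar follows the fingers. I'll relieve the sideways load slightly and read torque while moving.

>>> step_arm --increments '[{"x": 0, "y": -0.08, "z": 0, "rx": 0, "ry": 0, "rz": 0, "gripper": 0}, {"x": 0, "y": 0, "z": 0, "rx": 0, "ry": 0, "rz": 0.05, "gripper": 0}, {"x": 0, "y": 0, "z": 0, "rx": 0, "ry": 0, "rz": 0.05, "gripper": 0}, {"x": 0, "y": 0, "z": 0, "rx": 0, "ry": 0, "rz": 0.05, "gripper": 0}]'

```text
t: 23.42
eef_pos: [529.8, -99.1, 37.1]
eef_rot: [-3.072, -0.658, 0.001]
ft_force: [-6.6, 2.1, -0.1]
gripper_width: 0.131
gripper_force: 73.5
```

```bash
python3 f.py
```

```text
23.425 [529.8 -99.1  37.1] yaw 0.422 F [-6.59  2.13 -0.15] T [0.833 1.236 0.217] q7 -1.284 w 0.131 73.5 tau7 0.222
mean [ 0.753  1.24   0.009 -0.046 -6.515  2.533 -0.017  0.422] sd [0.049 0.018 0.081 0.111 0.481 0.585 0.673 0.001]
```

Torque while moving: tau7 is 0.222 N·m (bare friction), a clean signal. Continuing in small steps.

>>> step_arm --increments '[{"x": 0, "y": 0, "z": 0, "rx": 0, "ry": 0, "rz": 0.05, "gripper": 0}, {"x": 0, "y": 0, "z": 0, "rx": 0, "ry": 0, "rz": 0.05, "gripper": 0}, {"x": 0, "y": 0, "z": 0, "rx": 0, "ry": 0, "rz": 0.05, "gripper": 0}]'

```text
t: 24.1
eef_pos: [529.7, -98.9, 37.1]
eef_rot: [-3.112, -0.426, 0.001]
ft_force: [-6.3, 2.2, 1.0]
gripper_width: 0.129
gripper_force: 73.6
```

```bash
cat > g.py <<'E'
from h import *
s=manip.sense();print(s["t"],s["eef_pos"].round(1),"yaw",yaw(s)[0].round(3),"F",s["ft_force"].round(2),"Tz",s["ft_torque"][2].round(3),"tau7",s["joint_torque"][6].round(3))
E
python3 g.py
```

```text
24.1 [529.7 -98.9  37.1] yaw 0.272 F [-6.28  2.17  0.97] Tz 0.218 tau7 0.22
```

>>> step_arm --increments '[{"x": 0, "y": 0, "z": 0, "rx": 0, "ry": 0, "rz": 0.05, "gripper": 0}]'

```text
t: 24.22
eef_pos: [529.7, -98.9, 37.2]
eef_rot: [-3.122, -0.348, 0.001]
ft_force: [-6.2, 3.7, 0.1]
gripper_width: 0.13
gripper_force: 73.6
```

```bash
python3 g.py
```

```text
24.225 [529.7 -98.9  37.2] yaw 0.222 F [-6.2   3.71  0.12] Tz 0.203 tau7 0.22
```

>>> step_arm --increments '[{"x": 0, "y": 0, "z": 0, "rx": 0, "ry": 0, "rz": 0.05, "gripper": 0}]'

```text
t: 24.35
eef_pos: [529.7, -98.8, 37.1]
eef_rot: [-3.13, -0.27, 0.001]
ft_force: [-7.4, 2.5, 0.3]
gripper_width: 0.124
gripper_force: 73.6
```

```bash
python3 g.py
```

```text
24.35 [529.7 -98.8  37.1] yaw 0.172 F [-7.43  2.55  0.25] Tz 0.215 tau7 0.219
```

>>> step_arm --increments '[{"x": 0, "y": 0, "z": 0, "rx": 0, "ry": 0, "rz": 0.05, "gripper": 0}]'

```text
t: 24.48
eef_pos: [529.7, -98.8, 37.1]
eef_rot: [-3.135, -0.192, 0.001]
ft_force: [-6.8, 3.2, -0.2]
gripper_width: 0.128
gripper_force: 73.6
```

```bash
python3 g.py
```

```text
24.475 [529.7 -98.8  37.1] yaw 0.122 F [-6.76  3.18 -0.23] Tz 0.191 tau7 0.219
```

>>> step_arm --increments '[{"x": 0, "y": 0, "z": 0, "rx": 0, "ry": 0, "rz": 0.05, "gripper": 0}]'

```text
t: 24.6
eef_pos: [529.7, -98.7, 37.1]
eef_rot: [-3.139, -0.114, 0.001]
ft_force: [-7.2, 3.4, 0.5]
gripper_width: 0.132
gripper_force: 73.6
```

```bash
python3 g.py
```

```text
24.6 [529.7 -98.7  37.1] yaw 0.073 F [-7.17  3.38  0.53] Tz 0.228 tau7 0.219
```

>>> step_arm --increments '[{"x": 0, "y": 0, "z": 0, "rx": 0, "ry": 0, "rz": 0.05, "gripper": 0}]'

```text
t: 24.72
eef_pos: [529.7, -98.7, 37.1]
eef_rot: [-3.141, -0.035, 0.001]
ft_force: [-6.8, 2.7, 0.1]
gripper_width: 0.129
gripper_force: 73.6
```

```bash
python3 g.py
```

```text
24.725 [529.7 -98.7  37.1] yaw 0.023 F [-6.85  2.66  0.09] Tz 0.237 tau7 0.219
```

>>> step_arm --increments '[{"x": 0, "y": 0, "z": 0, "rx": 0, "ry": 0, "rz": 0.05, "gripper": 0}]'

```text
t: 24.85
eef_pos: [529.7, -98.6, 37.2]
eef_rot: [-3.141, 0.043, 0.001]
ft_force: [-6.3, 3.4, 0.7]
gripper_width: 0.13
gripper_force: 73.6
```

```bash
python3 g.py
```

```text
24.85 [529.7 -98.6  37.2] yaw -0.027 F [-6.26  3.43  0.65] Tz 0.193 tau7 0.219
```

>>> step_arm --increments '[{"x": 0, "y": 0, "z": 0, "rx": 0, "ry": 0, "rz": 0.05, "gripper": 0}]'

```text
t: 24.98
eef_pos: [529.7, -98.5, 37.1]
eef_rot: [-3.139, 0.121, 0.001]
ft_force: [-6.9, 4.2, 1.5]
gripper_width: 0.129
gripper_force: 73.6
```

```bash
python3 g.py
```

```text
24.975 [529.7 -98.5  37.1] yaw -0.077 F [-6.94  4.16  1.49] Tz 0.207 tau7 0.218
```

>>> step_arm --increments '[{"x": 0, "y": 0, "z": 0, "rx": 0, "ry": 0, "rz": 0.05, "gripper": 0}]'

```text
t: 25.1
eef_pos: [529.7, -98.5, 37.1]
eef_rot: [-3.135, 0.2, 0.001]
ft_force: [-7.4, 3.9, -0.1]
gripper_width: 0.132
gripper_force: 73.7
```

```bash
python3 g.py
```

```text
25.1 [529.7 -98.5  37.1] yaw -0.127 F [-7.43  3.91 -0.15] Tz 0.234 tau7 0.214
```

>>> step_arm --increments '[{"x": 0, "y": 0, "z": 0, "rx": 0, "ry": 0, "rz": 0.05, "gripper": 0}]'

```text
t: 25.22
eef_pos: [529.7, -98.5, 37.1]
eef_rot: [-3.129, 0.278, 0.001]
ft_force: [-7.3, 3.0, 1.7]
gripper_width: 0.131
gripper_force: 73.7
```

```bash
python3 g.py
```

```text
25.225 [529.7 -98.5  37.1] yaw -0.177 F [-7.33  2.97  1.69] Tz 0.235 tau7 0.214
```

>>> step_arm --increments '[{"x": 0, "y": 0, "z": 0, "rx": 0, "ry": 0, "rz": 0.04, "gripper": 0}]'

```text
t: 25.35
eef_pos: [529.7, -98.4, 37.1]
eef_rot: [-3.123, 0.34, 0.001]
ft_force: [-7.6, 3.2, 0.7]
gripper_width: 0.134
gripper_force: 73.7
```

```bash
python3 g.py
```

```text
25.35 [529.7 -98.4  37.1] yaw -0.217 F [-7.62  3.19  0.7 ] Tz 0.165 tau7 0.095
```

>>> step_arm --increments '[{"x": 0, "y": 0, "z": 0, "rx": 0, "ry": 0, "rz": 0.05, "gripper": 0}]'

```text
t: 25.48
eef_pos: [529.7, -98.3, 37.2]
eef_rot: [-3.113, 0.418, 0.001]
ft_force: [-6.2, 4.6, 0.8]
gripper_width: 0.129
gripper_force: 73.7
```

```bash
python3 g.py; python3 a.py
python3 - <<'E'
from h import *
c=cam("wrist")
for t in("adapter_center","adapter"):
  manip.get_image("wrist")
  for d in manip.landmark_of(t,"wrist")[:4]:
    P=atz(c,px(d["point"]),25.5 if "_" in t else 8);r=.174;A=np.array([[np.cos(r),-np.sin(r)],[np.sin(r),np.cos(r)]]);print(t,px(d["point"]).round(1),d["confidence"],P.round(1),(A.T@(P[:2]-[565.2,-84.7])).round(1))
E
```

```text
25.475 [529.7 -98.3  37.2] yaw -0.267 F [-6.18  4.59  0.78] Tz 0.234 tau7 0.243
25.475 [529.74157097 -98.33872907  37.15171277] -0.2668583265016592 [322.98543727 296.02049466] tool offset [  1.6   1.1 -24.9]
........++++++++++++++++##++.........++++++.......+++....+......................
++.......++++++++++++++++...................+++....+++..........................
.++.......+++++++++++++.........................+....++.........................
..+++.........++++++..............................+...+++.......................
...+++.....................................++...........+.......................
.....+++...............................+++++++++++++.....+......................
......+++..........................++++++++++++++++++.....++....................
........++......................++++++++++++++++...........++...................
..........+..................+++++++###########.............++..................
+++++......++..............++++++++#############.............++.................
..+++++.....++................+++++#############...............+................
.
[... 2170 characters left out ...]
###############
.###############################################################################
################################################################################
knob_a_grip [(array([356., 193.]), 0.5), (array([364., 176.]), 0.23)]
adapter_center [(array([354., 195.]), 0.63), (array([349., 194.]), 0.42)]
station_a [(array([346., 212.]), 0.78), (array([355., 194.]), 0.72), (array([346., 223.]), 0.69), (array([350., 203.]), 0.62)]
adapter_center [270.3 190.5] 0.6 [568.3 -81.4  25.5] [3.6 2.7]
adapter_center [437.9 232.2] 0.17 [ 521.2 -162.8   25.5] [-56.8 -69.3]
adapter [279.  182.4] 0.96 [567.1 -83.5   8. ] [2.1 0.8]
adapter [320.2 237.2] 0.52 [527.6 -97.2   8. ] [-39.2  -5.8]
```

Tau7 rose to 0.243 and the adapter was pushed home (x of about +3 mm), so the bite has started. Another small step.

>>> step_arm --increments '[{"x": 0, "y": 0, "z": 0, "rx": 0, "ry": 0, "rz": 0.05, "gripper": 0}]'

```text
t: 26.05
eef_pos: [529.8, -98.3, 37.2]
eef_rot: [-3.101, 0.495, 0.001]
ft_force: [-7.9, 3.9, 0.8]
gripper_width: 0.128
gripper_force: 71.7
```

```bash
python3 g.py
```

```text
26.05 [529.8 -98.3  37.2] yaw -0.316 F [-7.9   3.91  0.84] Tz 0.263 tau7 0.334
```

>>> step_arm --increments '[{"x": 0, "y": 0, "z": 0, "rx": 0, "ry": 0, "rz": 0.025, "gripper": 0}]'

```text
t: 26.18
eef_pos: [529.8, -98.3, 37.2]
eef_rot: [-3.095, 0.533, 0.001]
ft_force: [-6.7, 4.4, 1.2]
gripper_width: 0.129
gripper_force: 71.8
```

```bash
python3 g.py
```

```text
26.175 [529.8 -98.3  37.2] yaw -0.341 F [-6.67  4.4   1.16] Tz 0.276 tau7 -0.138
```

>>> step_arm --increments '[{"x": 0, "y": 0, "z": 0, "rx": 0, "ry": 0, "rz": 0.025, "gripper": 0}]'

```text
t: 26.3
eef_pos: [529.8, -98.2, 37.2]
eef_rot: [-3.088, 0.571, 0.001]
ft_force: [-7.5, 3.5, 0.7]
gripper_width: 0.13
gripper_force: 71.8
```

```bash
python3 f.py
```

```text
26.3 [529.8 -98.2  37.2] yaw -0.366 F [-7.45  3.52  0.66] T [0.995 1.204 0.316] q7 -1.926 w 0.13 71.8 tau7 -0.074
mean [ 1.006  1.186  0.143 -0.184 -6.994  4.201  1.027 -0.366] sd [0.017 0.025 0.043 0.054 0.463 0.443 0.474 0.001]
```

Tz while moving is 0.316 against a bare 0.213, which is about 10 N and agrees with the cam geometry. One last nudge, then release.

>>> step_arm --increments '[{"x": 0, "y": 0, "z": 0, "rx": 0, "ry": 0, "rz": 0.015, "gripper": 0}, {"x": 0, "y": 0, "z": 0, "rx": 0, "ry": 0, "rz": 0, "gripper": 0}, {"x": 0, "y": 0, "z": 0, "rx": 0, "ry": 0, "rz": 0, "gripper": 0}, {"x": 0, "y": 0, "z": 0, "rx": 0, "ry": 0, "rz": 0, "gripper": 0.16}, {"x": 0, "y": 0, "z": 0, "rx": 0, "ry": 0, "rz": 0, "gripper": 0.22}, {"x": 0, "y": 0, "z": 0, "rx": 0, "ry": 0, "rz": 0, "gripper": 0.28}, {"x": 0, "y": 0, "z": 0, "rx": 0, "ry": 0, "rz": 0, "gripper": 0.28}]'

```text
t: 27.48
eef_pos: [530.5, -99.6, 36.5]
eef_rot: [3.084, -0.6, 0.002]
ft_force: [-0.3, 0.4, -0.4]
gripper_width: 0.282
gripper_force: 0.0
```

```bash
python3 f.py
```

```text
27.475 [530.5 -99.6  36.5] yaw -0.384 F [-0.28  0.39 -0.37] T [-0.007  0.022 -0.017] q7 -1.94 w 0.282 0.0 tau7 0.004
mean [ 0.018  0.025 -0.013  0.002  0.107 -0.097 -0.252 -0.384] sd [0.038 0.028 0.026 0.001 0.811 0.326 0.284 0.   ]
```

>>> step_arm --increments '[{"x": 0, "y": 0, "z": -1.0, "rx": 0, "ry": 0, "rz": 0, "gripper": 0.28}, {"x": 0, "y": 0, "z": -2.5, "rx": 0, "ry": 0, "rz": 0, "gripper": 0.28}, {"x": 0, "y": 0, "z": -4.9, "rx": 0, "ry": 0, "rz": 0, "gripper": 0.28}, {"x": -2.8, "y": 0, "z": 0, "rx": 0, "ry": 0, "rz": 0, "gripper": 0.28}, {"x": -2.8, "y": 0, "z": 0, "rx": 0, "ry": 0, "rz": 0, "gripper": 0.28}, {"x": -2.8, "y": 0, "z": 0, "rx": 0, "ry": 0, "rz": 0, "gripper": 0.28}, {"x": 0, "y": 0, "z": 0, "rx": 0, "ry": 0, "rz": 0, "gripper": 0.28}, {"x": 0, "y": 0, "z": 0, "rx": 0, "ry": 0, "rz": 0, "gripper": 0.28}]'

```text
t: 28.78
eef_pos: [453.1, -68.1, 120.9]
eef_rot: [-3.084, 0.6, -0.003]
ft_force: [-0.0, 0.7, 0.2]
gripper_width: 0.283
gripper_force: 0.0
```

```bash
python3 m.py w20
python3 - <<'E'
from h import *
c=cam("wrist");im=cv2.imread("pics/w20.png");k=proj(c,[531,-99.8,74]);print(k)
print("adapter pred upright at x=3.6:",proj(c,[565.2+3.6*.985,-84.7+3.6*.173,25.5]),proj(c,[565.2+3.6*.985,-84.7+3.6*.173,43]))
for t in("adapter","adapter_center"):print(t,[(px(d["point"]).round(1),round(d["confidence"],2)) for d in manip.landmark_of(t,"wrist")])
g=cv2.cvtColor(im,cv2.COLOR_BGR2GRAY);u,v=map(int,k)
for r in g[v-85:v+45:4,u-50:u+60:2]: print("".join("#" if x<45 else ("+" if x<90 else ".") for x in r))
E
```

```text
28.775 [453.094202   -68.1358356  120.88922897] -0.3842719413172818 0.2828701893537964 [-0.0277993   0.71161961  0.23915105] [-0.01147449 -0.08044134  0.06352598]
station_a [224.9  92. ] 0.95 [556.5 -29.4   8. ]
station_a [350.2   8.4] 0.76 [ 574.6 -139.7    8. ]
station_a [172.4 131.5] 0.75 [545.8  23.8   8. ]
station_a [284.2  50. ] 0.62 [566.6 -84.1   8. ]
knob_a_grip [320.4  89.7] 0.9 [530.2 -98.7  62. ]
knob_a_grip [320.7  86.8] 0.5 [531.7 -99.6  62. ]
knob_b_edge [391.3   8. ] 0.73 [ 557.3 -154.1   62. ]
vee_nominal [283.1  51.5] 0.56 [565.3 -83.2  13. ]
cam_axis [320.   85.3] 0.6 [533.1 -99.3   8. ]
cam_axis [402.4  37.6] 0.45 [ 542.  -168.7    8. ]
rail [262.9  85.3] 0.71 [550.2 -57.5   0. ]
adapter_center [278.1  44.1] 0.91 [569.4 -82.8  25.5]
TCP in station [-107.54537458   35.72217649]
cen [285.7  51.5]
apex [275.3  35.5]
bkL [246.6  24.9]
axis [320.8  86.7]
[320.9579099   86.22378583]
adapter pred upright at x=3.6: [279.52440943  42.6415232 ] [276.19436728  39.24035584]
adapter [(array([283.1,  44.9]), 0.75)]
adapter_center [(array([278.1,  44.1]), 0.91)]
....++.........+
[... 1131 characters left out ...]
..###+.....+................
...................###........##+......+...............
..................+###........#++........+.............
...................###+......+#++.........+............
+...................+###+++++##+...........+...........
.++..................###+++++##.............+..........
...+.................+##+++++##..............+........+
....+................+###++++##...............+....++++
++...+................###++++#+................++++++++
..+....+....................................+++++++....
...+....+................................++++++++......
+...+....+............................+++++++..........
+++.+.....++......................++++++++.............
```

The bar stayed where I left it, aligned with the tool. The adapter stands upright at the expected x of about +3.6 mm, found at px (278,44), predicted (279.5,43). The robot is clear, so I'm handing in.

```bash
python3 -c "
from plant import manip
print(manip.close_job())"
```

```text
the job is handed in; nothing more can be done
None
```

The job is handed in, with no verdict shown: the adapter stands upright and released in the empty station, its knob is turned to an estimated 11–12 N of squeeze (from torque and cam geometry, not measured directly), and the robot is clear of everything.

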